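Nip a block down in the hold-down jig

ROBOT

A 6-joint arm with a two-finger parallel gripper is mounted at the origin on a cart in front of the work surface, level with it; the furniture and walls round the work are solid. World frame = base frame: x ahead of the robot, y to its left, z up, the work surface at z = 0. Lengths are in m, angles in degrees, forces in N, time in s.
With the tool pointing down it reaches from about 0.325 to 0.775 m from the base axis. Payload 5.5 kg.
Tool frame: the origin (TCP) lies between the finger pads; the fingertips stand 8 mm ahead of it and the grasp point (between the pads) lies 11 mm behind it (bot.tip_extent is the distance from the TCP to the fingertips, in m); z points along the fingers, y is the line along which they close (so a half turn about z gives the same grasp; the last joint's range is limited). The gripper opens to 85 mm and grips with 20 to 120 N. Pads are 22 mm wide; open, the fingers measure 114 mm over their backs; the gripper's body (76 mm by 85 mm) begins 54 mm behind the grasp point. The pads swing forward as they close: fully open they stand 13 mm farther back than shut.
Start: joints at [62.069, 5.22, 70.514, -0, 104.267, -3.249], TCP at [0.251, 0.545, 0.239] pointing down, gripper open.
Joint ranges: [-164.24, 164.24], [-49.07, 125.15], [9.68, 141.18], [-86.29, 266.29], [3.28, 154.24], [-151.56, 151.56]. Speed limits (degrees/s): [147.25, 147.25, 172.46, 180, 180, 180].

INTERFACE

Orientations are given as a 3x3 rotation matrix whose columns are the frame's x, y, z axes.
In Python, from plant import bot gives the robot as it stands.
- The arm moves only by the tool jog_arm, never from a script. Its argument "increments" is a list of rows, each a list of 3 entries, a list of its own where there are three numbers: the shift along the tool's x, y, z in mm, then the turn, a rotation vector about the tool's x, y, z in rad, then the closure, from 0 (fully open) to 1 (shut). In form: [[[dx, dy, dz], [rx, ry, rz], jaw], ...]. A call has 1 to 12 rows; each row is the pose to reach, as a shift and turn from the pose commanded when the call began, along the tool's axes at that moment; what a row does not reach only later rows make up. A row lasts 1/8 s, in which the tool goes at most 62.5 mm and 10.7 degrees, less where a joint would pass 70% of its speed; a pose out of reach is approached as far as the arm can. A call with a gripper value outside its range is refused whole. The fingers move at their own pace and stop on an object; "newtons" is the grip in N (left out, the last holds). Time passes only in rows, so rows that repeat a pose let the fingers close. It gives the time, the measured TCP pose, the force, the opening and the grip force at its end, in the units of the state.
- bot.get_obs(): the state, without advancing time (a new reading comes with each control period).
- bot.camera(name): name is "scene" or "top" or "wrist"; returns the picture (400x640x3 uint8, red, green, blue); there is no depth.
- bot.get_calibration(name): a dict with "mtx" (3x3 intrinsics, pixels), "origin" and "attitude" of the camera in the world; the wrist camera has in their place "T_tool_cam" (4x4, takes a point from camera to tool coordinates, whose origin is the TCP and whose axes are the flange's). Camera axes: x right, y up, looking along -z (the intrinsics and any distortion apply to the point x, -y, -z); pixel columns grow to the right and rows downward; lengths in m; the calibration is good to about 2 mm. A picture is of the moment at which its call begins: read the wrist's pose just before it. get_calibration takes no time and is no camera call.
- bot.hand_in(): hands the job in; it is judged then, once.
Trained networks look in the newest picture that a camera, given by its name, has taken for a name from the list of things; names that differ only in an ending like _2 or _b are one class to them, and where a whole thing is asked for, a point or a joint stands for the part that bears it (a point fixed in the world has none). Each returns a list of dicts, best first, with "conf" (0 to 1); they miss things now and then, are a little off and sometimes report something else, mostly with a low value. They report only what shows in the picture. A call takes as long as a camera call.
- bot.trace(camera, target): "region" (400x640 bool, what is visible of it) and "box" ([left, top, width, height] in pixels, round what is visible of it).
- bot.tip_of(camera, target): "at" ([row, column] in pixels: a listed point, or the origin of a listed thing).
The state is a dict: "time_s": time; "joint_positions": joint angles; "joint_vel": joint speeds; "joint_torque": joint torques, N m; "tcp_pos": TCP position; "tcp_rot": TCP orientation; "force": force on the tool from outside, world axes, zero at the start; "moment": the same for the moment, N m; "width": finger opening in m; "finger_force": force on a finger pad.
Only numpy, scipy, OpenCV 4.12 (cv2) and the standard library are available. Lean on these libraries where they do the work, as an engineer would, in place of code of your own. Each camera call takes 0.05 s, during which the arm holds its last target. There are 200 camera calls.

TASK

With the fingertips, push the square wooden block along its channel until it sits right up against the end stop of the hold-down jig, and then turn the wing nut clockwise (seen from above) by pushing on its wings with a fingertip, stroke after stroke, until it is fully home and the clamp bar holds the block down. Nothing needs grasping: do not lift or tip the block, and leave the wax tin and the tape measure where they are.

Things in the scene. Friction and masses are not known exactly. Their poses are not given: they have to be found in the camera images.
- hold_down: hold-down jig, fixed on the bench, turned in yaw: plywood board 15 mm thick, x -95 to 70, y -115 to 45 mm from its origin, which is on the bench under the axis of an upright 10 mm steel stud (top 92 mm up). A channel runs along its x axis, centred on y = -65 mm, open at the -x end towards the robot; +x is the way to push the block
- channel_end (a point): on the channel's floor (the board's top, 15 mm above the bench), mid-width at the foot of the dark wooden end stop's face (x 37.5, y -65 mm of the jig). The stop is 95 mm wide, its top 31 mm above the bench. The side rails are 79 mm apart, 8 mm thick, x -62 to 68 mm of the jig, tops 27 mm above the bench
- block_center (a point): centre of the loose square wooden block, 75 x 75 x 24 mm, 0.08 kg, lying flat in the channel with 2 mm play each side, its top 39 mm above the bench. It starts 25 to 45 mm short of the end stop; against the stop its centre is at x = 0, y = -65 mm of the jig, right under the clamp bar's pad
- clamp_bar: dark steel bar, 28 mm wide, from the stud in the jig's -y direction over the channel, below the wing nut; sinks with it, 4 mm a turn, without turning. Nut home: underside 45, top 53 mm above the bench; 4 to 6.5 mm higher at the start. A sprung rubber pad under it (22 mm across, 8 mm down) meets the block half a turn before home, then presses up to 4 N. Origin: the jig's when home
- wing_nut (a joint): how far the wing nut is still unscrewed, rad: 0 = fully home (hard stop), larger = turned anticlockwise seen from above (limit 11). Starts between 6.5 and 10 (1 to 1.6 turns); clockwise strokes lower it. Turns freely (0.03 N m of friction, about 1 N on a wing) and stays where it is left
- nut_center (a point): on the vertical axis of the steel wing nut, half-way up its wings: 70.5 mm above the bench at home, 4 mm a turn higher when unscrewed. Two opposite upright wings, 6 mm thick, reach 40 mm from the axis; from 20 mm out they span 9 mm below to 11 mm above this point; hub 21 mm across; the stud passes through it. Beside the wings a fingertip has room down to 12 mm below this point
- wing_tip (a point): outer end of one of the two wings, 40 mm from the axis, 1 mm above nut_center; the other wing's end is diametrically opposite
- wax_tin: bystander: round wax tin, 78 mm across, 34 mm high; origin under its centre
- tape_measure: bystander: tape measure, 43 x 82 x 68 mm; origin under its centre

How it is judged:
By the outcome, as a careful person would: the job done as asked, in the order asked, and still so for the second after the job is handed in, with the robot touching nothing.
It also fails if it takes over 72 s, if anything falls off the work surface, if the arm or the gripper's body presses on something with over 40 N, if the wrist force passes 120 N, or if a joint passes its speed limit or range.

## Working session

There is one attempt and no reset: what is moved stays moved. The work goes in short steps, Python scripts to look and compute and a tool call to move; the robot and the scene stay as the last step left them, time stands still between calls to the robot, and variables do not carry over. Pictures are saved under pics/ and viewed, at most 10 in all, crops included, and the job is handed in when it is done.

Besides the shell and the picture viewer there is one more tool, called as a command line: name --argument value ..., lists and objects as JSON in quotes. jog_arm: Moves the arm, as the interface text tells. Its arguments: {"type":"object","properties":{"increments":{"type":"array","items":{"type":"array"}},"newtons":{"type":"number"}},"required":["increments"]}

```bash
mkdir -p pics
cat > h.py <<'E'
import numpy as np, cv2
from plant import bot
def cam(name):
    c=bot.get_calibration(name); 
    if "origin" in c: return np.array(c["mtx"]),np.array(c["origin"]),np.array(c["attitude"]),c
    o=bot.get_obs(); T=np.array(c["T_tool_cam"]); R=np.array(o["tcp_rot"])
    return np.array(c["mtx"]),R@T[:3,3]+np.array(o["tcp_pos"]),R@T[:3,:3],c
def onz(C,rc,z):
    K,o,R,c=C
    d=np.array(c.get("distortion",c.get("dist",np.zeros(5))),float)
    u=cv2.undistortPoints(np.array([[[rc[1],rc[0]]]],float),K,d)[0,0]
    v=R@np.array([u[0],-u[1],-1]); return o+v*(z-o[2])/v[2]
def px(C,p):
    K,o,R,c=C; q=R.T@(np.array(p)-o); q=K@np.array([q[0],-q[1],-q[2]]); return (q[:2]/q[2])[::-1]
def save(n,im): cv2.imwrite(n,im[:,:,::-1])
E
python3 - <<'E'
from h import *
for n in["top","scene"]:
    im=bot.camera(n); save(f"pics/{n}0.png",im); C=cam(n); print(n,C[3])
    for t,z in[("hold_down",0),("channel_end",.015),("block_center",.027),("nut_center",.0755),("wing_tip",.0765),("clamp_bar",.005),("wax_tin",0),("tape_measure",0)]:
        for r in bot.tip_of(n,t)[:2]: print(t,np.round(r["at"],1),round(r["conf"],2),np.round(onz(C,r["at"],z),4))
print(bot.get_obs())
E
```

```text
top {'mtx': array([[484.30495579,   0.        , 309.66779077],
       [  0.        , 484.30495579, 198.51533117],
       [  0.        ,   0.        ,   1.        ]]), 'origin': array([0.3582538 , 0.46971671, 0.90836481]), 'attitude': array([[ 0.00609476,  0.98220144, -0.1877317 ],
       [-0.99925988,  0.01311256,  0.0361629 ],
       [ 0.03798089,  0.18737235,  0.98155441]])}
hold_down [197.1 330.4] 0.68 [0.5353 0.3965 0.    ]
hold_down [178.1 254.3] 0.17 [0.5704 0.5427 0.    ]
channel_end [186.4 366.7] 0.55 [0.554  0.3287 0.015 ]
block_center [226.8 356.9] 0.85 [0.475  0.3499 0.027 ]
nut_center [189.  334.5] 0.81 [0.5352 0.3953 0.0755]
nut_center [184.4 364.3] 0.59 [0.5443 0.3424 0.0755]
wing_tip [191.  308.1] 0.68 [0.5307 0.4419 0.0765]
clamp_bar [199.8 333.9] 0.64 [0.5292 0.3903 0.005 ]
wax_tin [179.6 256.3] 0.95 [0.5675 0.5388 0.    ]
tape_measure [222.7 243.7] 0.97 [0.484  0.5603 0.    ]
scene {'mtx': array([[422.82949492,   0.        , 319.38984336],
       [  0.        , 422.82949492, 201.96930326],
       [  0.        ,   0.        ,   1.        ]]), 'origin': array([0.10393
[... 664 characters left out ...]
,
        1.04266483e+02, -3.24976997e+00]), 'joint_vel': array([-0.10752017,  0.02951383,  0.03982834, -0.01596578, -0.03375386,
        0.03421914]), 'joint_torque': array([ 5.13104151e-04, -4.58441377e+01, -4.18112648e+01, -1.63207810e-04,
        2.30786945e-04, -3.17107173e-06]), 'tcp_pos': array([0.2505717 , 0.54520197, 0.23930675]), 'tcp_rot': array([[-9.08640948e-01,  4.17578289e-01,  2.74479837e-05],
       [ 4.17578290e-01,  9.08640946e-01,  4.67035775e-05],
       [-5.43796188e-06,  5.38984650e-05, -9.99999999e-01]]), 'force': array([ 0.35473327, -0.00413998, -0.17799615]), 'moment': array([-0.03917129,  0.01400042,  0.03240673]), 'finger_force': 0.0, 'width': 0.08575951225584388}
```

Run:
```python
import cv2
im=cv2.imread("pics/top0.png")[130:290,210:440]; cv2.imwrite("pics/top0c.png",cv2.resize(im,None,fx=3.4,fy=3.4,interpolation=cv2.INTER_CUBIC))
```

```text
(no output)
```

View pics/top0c.png

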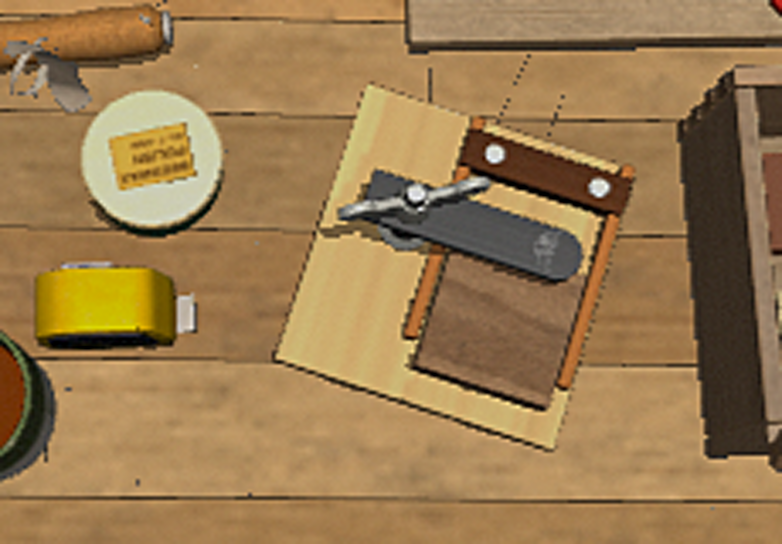

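View pics/scene0.png

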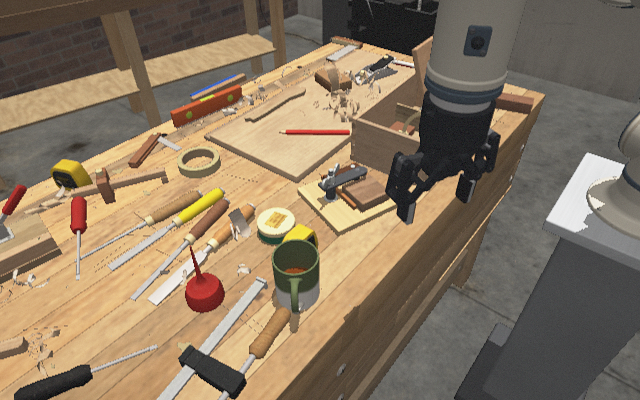

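The top crop shows the jig yawed. The board corners in crop pixels are far-left (370,84), near-left (275,360) and near-right (552,450). The stud is at (415,193), with wing ends at (340,213) and (490,183). The block is short of the dark stop. The scene view agrees with this.

Run:
```python
from h import *
from scipy.optimize import least_squares as L
C=cam("top"); f=lambda x,y:(130+(y+.5)/3.4-.5,210+(x+.5)/3.4-.5)
pts=[(70,45,15,370,84),(-95,45,15,275,360),(-95,-115,15,552,446),(0,0,92,415,191)]
def res(p):
    c,s=np.cos(p[2]),np.sin(p[2]); r=[]
    for x,y,z,u,v in pts:
        r+=list(px(C,[p[0]+(c*x-s*y)/1e3,p[1]+(s*x+c*y)/1e3,z/1e3])-f(u,v))
    return np.array(r)
s=L(res,[.535,.397,-.2]); p=s.x; print(p,np.degrees(p[2]),res(p).round(1))
R=np.array([[np.cos(p[2]),-np.sin(p[2])],[np.sin(p[2]),np.cos(p[2])]])
b=onz(C,(226.8,356.9),.027); print("block jig",R.T@(b[:2]-p[:2])*1e3)
for u,v in[(413,365),(550,408)]: print("block near corner top",R.T@(onz(C,f(u,v),.039)[:2]-p[:2])*1e3)
a,bb=onz(C,f(340,213),.075),onz(C,f(490,183),.075); print(a,bb,np.linalg.norm(a-bb))
for n in[(a-bb)]: print("wing deg world",np.degrees(np.arctan2(n[1],n[0])))
o=bot.get_obs()
# target above: behind block, jig (-105,-65)
t=p[:2]+R@[-.115,-.065]; Rt=np.array(o["tcp_rot"])
print("target",t, "tool shift",Rt.T@(np.r_[t,.19]-o["tcp_pos"])*1e3, "tip",bot.tip_extent)
print("tool x yaw",np.degrees(np.arctan2(Rt[1,0],Rt[0,0])), np.round(Rt,3)); print(bot.get_calibration("wrist"))
```

```text
[ 0.53690569  0.40073051 -0.30688023] -17.582942246377378 [-0.9 -1.  -0.5 -0.3  1.2  0.7  0.2  0.5]
block jig [-43.68002688 -67.12724951]
block near corner top [-78.03604316 -27.04408709]
block near corner top [ -77.14133012 -103.03054482]
[0.52877262 0.43911783 0.075     ] [0.54579203 0.36108416 0.075     ] 0.079868099501595
wing deg world 102.30373135747782
target [0.40764282 0.37350717] tool shift [-214.41700644  -90.42209946   49.3030391 ] tip 0.008
tool x yaw 155.31821104460235 [[-0.909  0.418  0.   ]
 [ 0.418  0.909  0.   ]
 [-0.     0.    -1.   ]]
{'mtx': array([[293.64921689,   0.        , 321.04856964],
       [  0.        , 293.64921689, 194.26362625],
       [  0.        ,   0.        ,   1.        ]]), 'T_tool_cam': array([[-8.74567446e-04,  9.56602208e-01,  2.91395696e-01,
         7.40149150e-02],
       [ 9.99999613e-01,  8.08612259e-04,  3.46768454e-04,
         1.59443012e-03],
       [ 9.60933365e-05,  2.91395887e-01, -9.56602544e-01,
        -1.34522024e-01],
       [ 0.00000000e+00,  0.00000000e+00,  0.00000000e+00,
         1.00000000e+00]])}
```

jog_arm --increments '[[[-50,-21,10],[0,0,-0.03],1],[[-100,-42,20],[0,0,-0.06],1],[[-150,-63,30],[0,0,-0.09],1],[[-200,-84,40],[0,0,-0.124],1],[[-214,-90,49],[0,0,-0.124],1],[[-214,-90,49],[0,0,-0.124],1],[[-214,-90,49],[0,0,-0.124],1],[[-214,-90,49],[0,0,-0.124],1]]'

```text
time_s: 1.9
tcp_pos: [0.4067, 0.3753, 0.1909]
tcp_rot: [[-0.954, 0.3, 0.0], [0.3, 0.954, 0.001], [-0.0, 0.001, -1.0]]
force: [0.4, 0.0, -0.2]
width: 0.0001
finger_force: 0.0
```

Run:
```python
from h import *
C=cam("wrist"); im=bot.camera("wrist"); save("pics/w1.png",im)
o=bot.get_obs(); print(o["time_s"],o["tcp_pos"],o["width"],o["force"])
p=np.array([.5369,.4007]); a=-.3069; R=np.array([[np.cos(a),-np.sin(a)],[np.sin(a),np.cos(a)]])
for t,z in[("channel_end",.015),("block_center",.027),("nut_center",.0755),("wing_tip",.0765)]:
    for r in bot.tip_of("wrist",t)[:2]:
        w=onz(C,r["at"],z); print(t,np.round(r["at"],1),round(r["conf"],2),w.round(4),(R.T@(w[:2]-p)*1e3).round(1))
```

```text
1.95 [0.40673876 0.37516716 0.1907987 ] 9.347362047621048e-05 [ 0.49106841  0.09996708 -0.22551288]
block_center [244.7 324.8] 0.74 [0.4811 0.3579 0.027 ] [-40.2 -57.7]
wing_tip [286. 421.] 0.6 [0.5282 0.4413 0.0765] [-20.6  36. ]
```

View pics/w1.png

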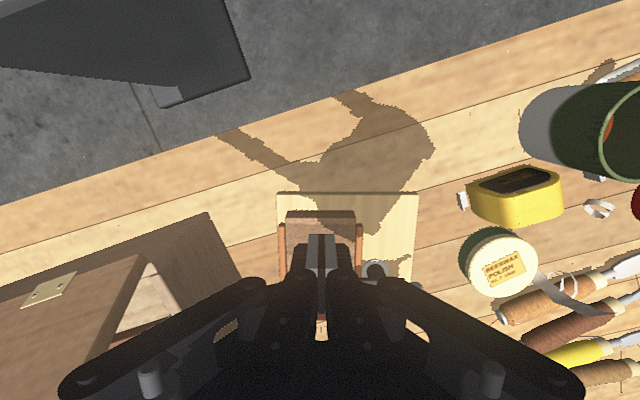

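The wrist view shows the board's near edge at row 193 (columns 277–418), the block's near edge at row 211 (columns 286–355), and the shut fingertips near row 236, column 323.

Run:
```python
from h import *
C=cam("wrist"); o=bot.get_obs()
p=np.array([.5369,.4007]); a=-.3069; R=np.array([[np.cos(a),-np.sin(a)],[np.sin(a),np.cos(a)]])
J=lambda w:(R.T@(w[:2]-p)*1e3).round(1)
for n,rc,z in[("board L",(194,277),.015),("board R",(193,418),.015),("block L",(211,286),.039),("block R",(211,355),.039),("railL",(224,281),.027),("railR",(224,361),.027)]: print(n,J(onz(C,rc,z)))
t=np.r_[o["tcp_pos"][:2]];print("tcp",J(t))
print("tip px",px(C,o["tcp_pos"]+np.array([0,0,-.008])))
Rt=np.array(o["tcp_rot"]); print(np.degrees(np.arctan2(-Rt[1,0],-Rt[0,0])))
```

```text
board L [ -95.5 -111.3]
board R [-96.6  44.2]
block L [-84.3 -99. ]
block R [-84.3 -27.5]
railL [ -64.8 -106.5]
railR [-64.8 -18.9]
tcp [-115.8  -64.2]
tip px [248.37512767 318.31142663]
-17.529495857393353
```

jog_arm --increments '[[[0,0,50],[0,0,0],1],[[0,0,100],[0,0,0],1],[[0,0,145],[0,0,0],1],[[0,0,157],[0,0,0],1],[[-10,0,157],[0,0,0],1],[[-17,0,157],[0,0,0],1],[[-23,0,157],[0,0,0],1],[[-29,0,157],[0,0,0],1],[[-35,0,157],[0,0,0],1],[[-41,0,157],[0,0,0],1],[[-47,0,157],[0,0,0],1],[[-53,0,157],[0,0,0],1]]'

```text
time_s: 3.65
tcp_pos: [0.4583, 0.3579, 0.0332]
tcp_rot: [[-0.953, 0.302, -0.0], [0.302, 0.953, -0.0], [0.0, -0.0, -1.0]]
force: [-1.0, 0.6, 0.9]
width: -0.0
finger_force: 0.7
```

jog_arm --increments '[[[-2,0,0],[0,0,0],1],[[-4,0,0],[0,0,0],1],[[-5,0,0],[0,0,0],1],[[-6,0,0],[0,0,0],1],[[-7,0,0],[0,0,0],1],[[-8,0,0],[0,0,0],1]]'

```text
time_s: 4.4
tcp_pos: [0.4656, 0.3556, 0.0332]
tcp_rot: [[-0.953, 0.302, 0.0], [0.302, 0.953, -0.0], [-0.0, -0.0, -1.0]]
force: [0.1, -0.7, -0.0]
width: 0.0005
finger_force: 0.3
```

jog_arm --increments '[[[-1,0,0],[0,0,0],1],[[-2,0,0],[0,0,0],1],[[-3,0,0],[0,0,0],1],[[-4,0,0],[0,0,0],1]]'

```text
time_s: 4.9
tcp_pos: [0.4695, 0.3544, 0.0333]
tcp_rot: [[-0.953, 0.302, 0.0], [0.302, 0.953, -0.0], [-0.0, 0.0, -1.0]]
force: [-1.2, 0.7, -0.7]
width: 0.0
finger_force: 0.2
```

jog_arm --increments '[[[-1,0,0],[0,0,0],1],[[-2,0,0],[0,0,0],1]]'

```text
time_s: 5.15
tcp_pos: [0.4702, 0.3542, 0.0333]
tcp_rot: [[-0.953, 0.302, -0.003], [0.302, 0.953, 0.0], [0.003, -0.0, -1.0]]
force: [-6.7, 2.0, 2.5]
width: 0.0003
finger_force: 3.9
```

jog_arm --increments '[[[-1,0,0],[0,0,0],1],[[-2,0,0],[0,0,0],1],[[-2,0,0],[0,0,0],1]]'

```text
time_s: 5.52
tcp_pos: [0.4702, 0.3542, 0.0333]
tcp_rot: [[-0.954, 0.301, -0.006], [0.301, 0.954, 0.001], [0.006, -0.001, -1.0]]
force: [-12.5, 1.8, 5.4]
width: 0.0002
finger_force: 6.4
```

jog_arm --increments '[[[4,0,0],[0,0,0],1],[[25,0,0],[0,0,0],1],[[25,0,-60],[0,0,0],1],[[60,0,-110],[0,0,0],1],[[110,0,-130],[0,0,0],1],[[110,0,-130],[0,0,0],1]]'

```text
time_s: 6.28
tcp_pos: [0.3661, 0.3884, 0.1667]
tcp_rot: [[-0.954, 0.299, 0.004], [0.299, 0.954, 0.005], [-0.002, 0.005, -1.0]]
force: [-0.5, 0.4, -0.5]
width: 0.0003
finger_force: 0.0
```

Run:
```python
from h import *
p=np.array([.5369,.4007]); a=-.3069; R=np.array([[np.cos(a),-np.sin(a)],[np.sin(a),np.cos(a)]])
im=bot.camera("top"); C=cam("top"); save("pics/t2.png",cv2.resize(im[130:260,270:440],None,fx=4,fy=4,interpolation=cv2.INTER_CUBIC))
for t,z in[("channel_end",.015),("block_center",.027),("nut_center",.0755),("wing_tip",.0765)]:
    for r in bot.tip_of("top",t)[:2]:
        w=onz(C,r["at"],z); print(t,np.round(r["at"],1),round(r["conf"],2),w.round(4),(R.T@(w[:2]-p)*1e3).round(1))
o=bot.get_obs(); Rt=np.array(o["tcp_rot"]); print(o["time_s"],o["tcp_pos"],o["force"])
s=np.array([.5371-.0322,.4004-.0071,.15]); print(Rt.T@(s-o["tcp_pos"])*1e3)
```

```text
channel_end [186.4 364.9] 0.79 [0.5539 0.3321 0.015 ] [ 36.9 -60.2]
block_center [208.7 365.7] 0.72 [0.509  0.3331 0.027 ] [ -6.2 -72.9]
nut_center [185.  333.3] 0.62 [0.5424 0.3974 0.0755] [ 6.2 -1.4]
wing_tip [192.5 308. ] 0.46 [0.5281 0.4421 0.0765] [-20.9  36.8]
6.525 [0.36846089 0.38583072 0.16196886] [ 0.81634058 -0.71379128  0.12737366]
[-127.78085698   48.45396304   11.78736651]
```

View pics/t2.png

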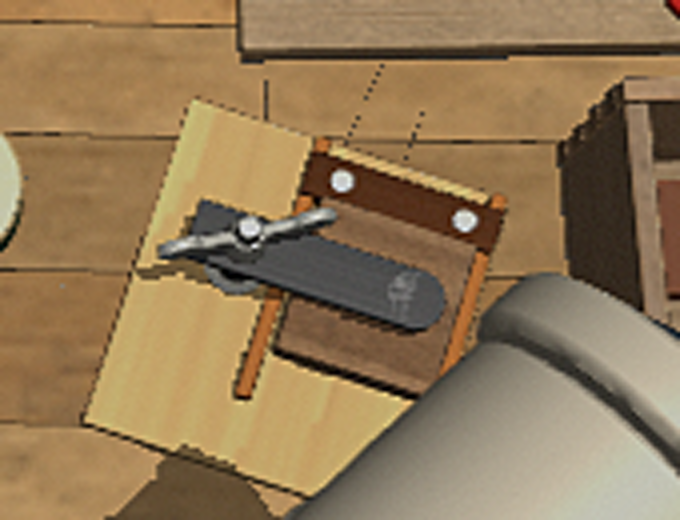

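The block is flush against the dark stop, with no board visible between them. The wings are unchanged, at crop (165,248)–(335,213), with the stud at (250,230). Next I'll move beside the wing and go down.

jog_arm --increments '[[[-45,17,5],[0,0,0],1],[[-90,34,10],[0,0,0],1],[[-128,48,12],[0,0,0],1],[[-128,48,12],[0,0,0],1],[[-128,48,12],[0,0,0],1]]'

```text
time_s: 7.15
tcp_pos: [0.5048, 0.3929, 0.15]
tcp_rot: [[-0.953, 0.303, -0.002], [0.303, 0.953, -0.001], [0.002, -0.002, -1.0]]
force: [-0.1, -0.4, 0.7]
width: 0.0001
finger_force: 0.0
```

Run:
```python
from h import *
o=bot.get_obs(); Rt=np.array(o["tcp_rot"]); print(o["time_s"],o["tcp_pos"],Rt.round(3))
s=np.array([.5371-.0322,.4004-.0071,.075]); print(Rt.T@(s-o["tcp_pos"])*1e3)
```

```text
7.15 [0.50480481 0.39291451 0.15003293] [[-0.953  0.303 -0.002]
 [ 0.303  0.953 -0.001]
 [ 0.002 -0.002 -1.   ]]
[-0.09187465  0.52169554 75.03211309]
```

jog_arm --increments '[[[0,0,45],[0,0,0],1],[[0,0,75],[0,0,0],1],[[0,0,75],[0,0,0],1],[[4,11,75],[0,0,0],1],[[4,22,75],[0,0,0],1],[[0,33,75],[0,0,0],1],[[-7.5,42,75],[0,0,0],1],[[-17,47.5,75],[0,0,0],1],[[-28.5,49.5,75],[0,0,0],1]]'

```text
time_s: 8.28
tcp_pos: [0.5476, 0.4323, 0.0759]
tcp_rot: [[-0.953, 0.302, -0.001], [0.302, 0.953, -0.0], [0.001, -0.0, -1.0]]
force: [-1.7, 0.6, -0.5]
width: 0.0003
finger_force: 0.8
```

Run:
```python
from h import *
im=bot.camera("scene"); save("pics/s3.png",cv2.resize(im[140:240,270:430],None,fx=5,fy=5,interpolation=cv2.INTER_CUBIC))
im=bot.camera("wrist"); cv2.imwrite("pics/w3.png",im[:,:,::-1]); print(bot.get_obs()["tcp_pos"])
```

```text
[0.54851946 0.43156283 0.07593975]
```

View pics/s3.png

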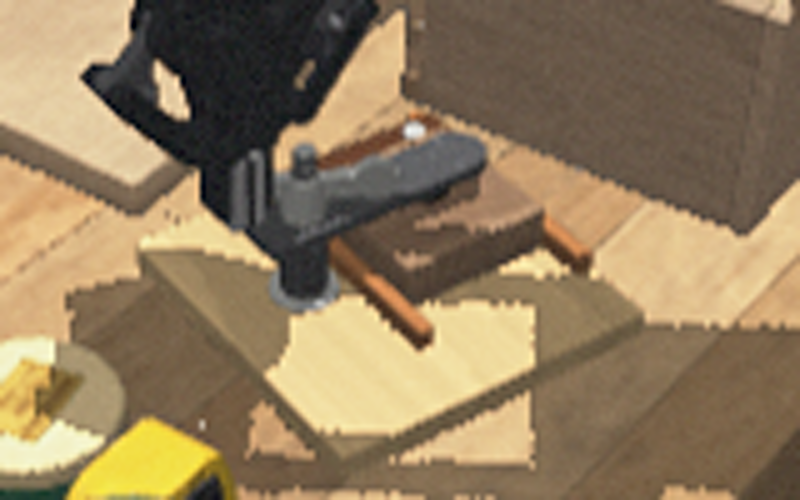

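The finger at crop (250,190) is beside the stud and pushing a wing round. The block is still against the stop, so I'll keep orbiting.

jog_arm --increments '[[[-11.5,-2,0],[0,0,0],1],[[-21,-7.5,0],[0,0,0],1],[[-28.5,-16.5,0],[0,0,0],1],[[-32.5,-27.5,0],[0,0,0],1],[[-32.5,-38.5,0],[0,0,0],1],[[-28.5,-49.5,0],[0,0,0],1],[[-21,-58.5,0],[0,0,0],1],[[-11.5,-64,0],[0,0,0],1],[[0,-66,0],[0,0,0],1],[[11.5,-64,0],[0,0,0],1],[[21,-58.5,0],[0,0,0],1],[[28.5,-49.5,0],[0,0,0],1]]'

```text
time_s: 9.88
tcp_pos: [0.5041, 0.3942, 0.0761]
tcp_rot: [[-0.953, 0.302, -0.001], [0.302, 0.953, -0.0], [0.0, -0.001, -1.0]]
force: [0.8, -1.7, 0.1]
width: 0.0
finger_force: 0.6
```

Run:
```python
from h import *
o=bot.get_obs(); c=np.array([.5371,.4004]); d=o["tcp_pos"][:2]-c; print(np.hypot(*d),np.degrees(np.arctan2(d[1],d[0]))-162.4)
C=cam("scene"); im=bot.camera("scene"); save("pics/s4.png",cv2.resize(im[140:240,270:430],None,fx=5,fy=5,interpolation=cv2.INTER_CUBIC))
for r in bot.tip_of("scene","wing_tip")[:2]:
    w=onz(C,r["at"],.072); e=w[:2]-c; print(r, np.hypot(*e),np.degrees(np.arctan2(e[1],e[0]))-162.4)
```

```text
0.03355205903571338 -331.7797863328258
{'at': [186.3, 342.4], 'conf': 0.46} 0.04102382505032559 1.680137401538559
{'at': [203.3, 325.0], 'conf': 0.37} 0.08664342264581394 -41.51289343788845
```

View pics/s4.png

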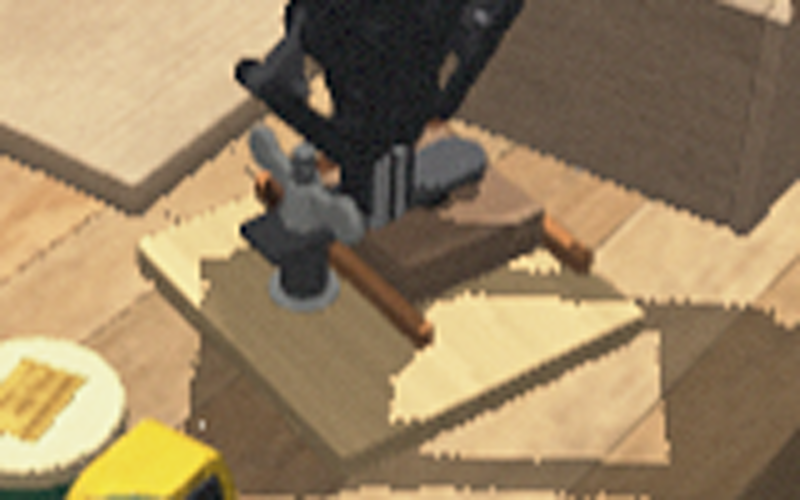

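The wing is at ψ≈-358°, so the nut has turned about 298° clockwise. The block is still flush. I'll continue, then take smaller strokes while watching the force.

jog_arm --increments '[[[4,11,0],[0,0,0],1],[[4,22,0],[0,0,0],1],[[0,33,0],[0,0,0],1]]'

```text
time_s: 10.35
tcp_pos: [0.515, 0.4259, 0.0761]
tcp_rot: [[-0.953, 0.302, -0.001], [0.302, 0.953, 0.0], [0.001, -0.0, -1.0]]
force: [-0.4, -1.4, 0.1]
width: 0.0002
finger_force: 0.6
```

jog_arm --increments '[[[-3.5,4.5,0],[0,0,0],1],[[-7.5,8.5,0],[0,0,0],1]]'

```text
time_s: 10.6
tcp_pos: [0.5249, 0.4311, 0.076]
tcp_rot: [[-0.953, 0.302, -0.0], [0.302, 0.953, -0.0], [0.0, -0.0, -1.0]]
force: [-2.0, -2.1, -0.6]
width: 0.0
finger_force: 0.5
```

jog_arm --increments '[[[-4.5,3.5,0],[0,0,0],1],[[-10,5.5,0],[0,0,0],1]]'

```text
time_s: 10.85
tcp_pos: [0.536, 0.4331, 0.0763]
tcp_rot: [[-0.953, 0.302, -0.0], [0.302, 0.953, 0.0], [0.0, 0.0, -1.0]]
force: [-2.2, -1.1, -0.1]
width: -0.0003
finger_force: 0.7
```

jog_arm --increments '[[[-5.5,1.5,0],[0,0,0],1],[[-11.5,2,0],[0,0,0],1]]'

```text
time_s: 11.1
tcp_pos: [0.5477, 0.4315, 0.0764]
tcp_rot: [[-0.953, 0.302, 0.0], [0.302, 0.953, 0.0], [-0.0, 0.0, -1.0]]
force: [-1.3, 1.0, 0.3]
width: -0.0001
finger_force: 0.6
```

jog_arm --increments '[[[-5.5,-0.5,0],[0,0,0],1],[[-11.5,-2,0],[0,0,0],1]]'

```text
time_s: 11.35
tcp_pos: [0.558, 0.4261, 0.0764]
tcp_rot: [[-0.953, 0.302, 0.0], [0.302, 0.953, 0.0], [-0.0, 0.0, -1.0]]
force: [-0.9, 0.5, -0.3]
width: 0.0
finger_force: 0.7
```

jog_arm --increments '[[[-5,-2.5,0],[0,0,0],1],[[-10,-5.5,0],[0,0,0],1]]'

```text
time_s: 11.6
tcp_pos: [0.5659, 0.4176, 0.0764]
tcp_rot: [[-0.953, 0.302, 0.0], [0.302, 0.953, 0.0], [-0.0, 0.0, -1.0]]
force: [-1.0, 1.5, -0.2]
width: -0.0002
finger_force: 0.5
```

jog_arm --increments '[[[-4,-4,0],[0,0,0],1],[[-7.5,-9,0],[0,0,0],1]]'

```text
time_s: 11.85
tcp_pos: [0.57, 0.4074, 0.0763]
tcp_rot: [[-0.953, 0.302, -0.0], [0.302, 0.953, 0.002], [0.001, 0.002, -1.0]]
force: [-3.9, 15.4, -1.7]
width: 0.0003
finger_force: 6.6
```

jog_arm --increments '[[[-2.5,-5,0],[0,0,0],1],[[-4,-11,0],[0,0,0],1]]'

```text
time_s: 12.1
tcp_pos: [0.5693, 0.4057, 0.0769]
tcp_rot: [[-0.955, 0.296, 0.003], [0.296, 0.955, 0.021], [0.004, 0.021, -1.0]]
force: [4.1, 46.7, -10.3]
width: -0.0002
finger_force: 22.4
```

That is the hard stop, after about 480° in total. I'll back off, lift and retreat to check.

jog_arm --increments '[[[4,11,0],[0,0,0],1],[[11.5,20,0],[0,0,0],1],[[16,22.5,0],[0,0,0],1],[[16,22.5,-50],[0,0,0],1],[[16,22.5,-90],[0,0,0],1],[[70,0,-100],[0,0,0],1],[[130,-30,-100],[0,0,0],1],[[190,-50,-100],[0,0,0],1],[[210,-50,-100],[0,0,0],1],[[210,-50,-100],[0,0,0],1]]'

```text
time_s: 13.35
tcp_pos: [0.354, 0.411, 0.177]
tcp_rot: [[-0.954, 0.3, 0.001], [0.3, 0.954, 0.001], [-0.001, 0.001, -1.0]]
force: [0.4, 0.2, 0.1]
width: 0.0001
finger_force: 0.0
```

Run:
```python
from h import *
a=bot.camera("top"); b=bot.camera("scene")
f=lambda i,r,c:cv2.resize(i[r:r+100,c:c+130],None,fx=3,fy=5.2 and 3*1.0,interpolation=cv2.INTER_CUBIC)
save("pics/e5.png",cv2.resize(np.hstack([a[140:240,280:410],b[140:240,280:410]]),None,fx=3,fy=3,interpolation=cv2.INTER_CUBIC))
C=cam("top"); c=np.array([.5371,.4004])
for t,z in[("block_center",.027),("nut_center",.0705),("wing_tip",.0715)]:
  for n in("top","scene"):
    for r in bot.tip_of(n,t)[:2]:
        e=onz(cam(n),r["at"],z)[:2]-c; print(n,t,np.round(r["at"],1),round(r["conf"],2),np.hypot(*e).round(4),np.degrees(np.arctan2(e[1],e[0])).round(1))
o=bot.get_obs(); print(o["time_s"],o["tcp_pos"],o["force"])
```

```text
top block_center [205.4 362.6] 0.96 0.0654 -109.6
scene block_center [181.1 353.5] 0.78 0.0655 -103.7
top nut_center [188.3 332.3] 0.45 0.0016 -76.7
scene nut_center [175.3 330.9] 0.64 0.0053 -57.5
top wing_tip [167.7 339.4] 0.5 0.0406 -20.7
scene wing_tip [162.6 318.9] 0.44 0.0556 -24.1
scene wing_tip [176.2 330.9] 0.32 0.001 -82.9
13.75 [0.35592066 0.41075899 0.17591682] [ 0.10353177  0.24355219 -0.61848096]
```

View pics/e5.png

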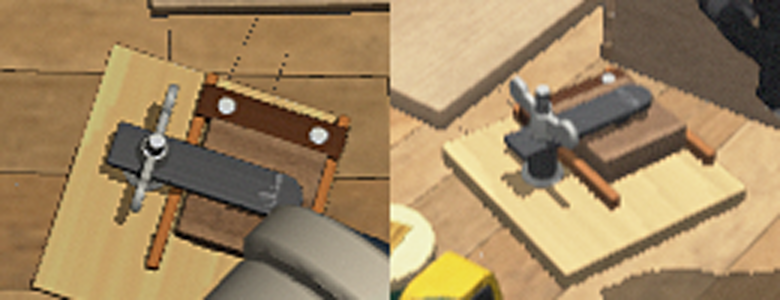

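The block is flush against the stop. The wing is now along the jig's x axis at about -20° world, roughly 480° from its start. It met a firm stop and stayed there when I backed off, and the arm is clear.

```bash
python3 -c "
from plant import bot
print(bot.hand_in())"
```

```text
the job is handed in; nothing more can be done
None
```

I pushed the block up against the end stop, then turned the wing nut about 480° clockwise to its hard stop, so the clamp bar should now be holding the block. I handed the job in at about 14 s with the arm clear; the clamp bar's final height was judged from the hard stop and not measured.

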